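# Unpin the noodle machine's cutter cassette for washing

### The job

The noodle machine's cutter cassette has to be washed. Pull out the leaning red T-knob of the sprung pin and give it a quarter turn so that it stays latched out by itself, then let go of it, lift the cassette by its blue handle straight out of the machine and set it down gently, upright and flat on the floor of the white tray. Leave the pin latched out, let go of everything, and do not knock over or push about the other things on the table.

Things in the scene. Friction and masses are not known exactly. Their poses are not given: they have to be found in the camera images.
- machine: Hand noodle machine, green and grey, bolted down. Origin at table level; housing x -57 to +80, y -115 to +115 mm, top of its side walls 100 mm; its front looks along its -x. A fixed crank sticks out to y = -161 mm, below z = 50. In front of the pocket a steel guide (46 mm wide, to 140 mm high) carries the sprung pin, whose axis leans 36 deg from vertical to the front: outward (-0.588, 0, 0.809) in machine axes.
- pocket (a point): Centre of the floor of the machine's pocket, open upward, in which the cassette sits with 2.5 mm play all round; 55 mm above the table, 25 mm behind the machine's origin; axes as the machine. Seen from this floor the front wall rises 20, the back wall 40, the side walls 45 mm.
- knob_grip (a point): Centre of the pin's red T-bar knob: 52 mm long (point x) x 14 wide (point y) x 24 along the pin axis (point z, outward, 36 deg off vertical). Home: x -46, y 0, z 153 mm in the machine frame, the bar's length in the machine's xz plane. Moves and turns with the knob. 15 mm of bare stem between bar and guide at home. Grip across the 14 mm, tool along the pin axis, grasp point here.
- plunger (a joint): Pull of the pin along its axis, m: 0 home, pinning the cassette; 0.036 stop. Spring: 4 N at 0, 11 N at the stop. A brass cross pin runs in a slot of the guide, so the knob turns (beyond 0.2 rad) only when pulled more than 0.028; if turned there and let go, the cross pin rests on the guide's top and the pin stays out at 0.028. Unturned it snaps home.
- twist (a joint): Turn of the red knob about the pin axis, rad, positive anticlockwise seen from its outer end: 0 = cross pin in line with its slot; stops at -1.65 and +1.65. Either way serves; a quarter turn (1.57) is proper, beyond 0.6 it counts. Turns easily once pulled out, and stays where left.
- cassette: Cutter cassette, aluminium box with black ends, 56 x 170 x 60 mm (x, y, z), blue bail handle on top, 94 mm high overall, 0.4 to 0.75 kg. Origin: centre of its underside; z up. Starts upright in the machine's pocket, axes as the machine's. The pin enters a window in its front wall; with the pin latched out it lifts straight up.
- cassette_grip (a point): Centre of the blue handle bar of the cassette: 76 mm long (y) x 14 mm wide (x) x 16 mm high, 86 mm above the cassette's underside, axes as the cassette. 18 mm free height under the bar, above the cassette's top.
- tray: White enamel wash tray with blue rim, fixed, 250 x 140 mm outside (x by y), 28 mm high, walls and floor 5 mm thick, open at the top. Origin: centre of its underside, at table level; inside 240 x 130 mm, so the cassette lies in it only with its length along the tray's x.
- soy_bottle: Amber bottle, bystander, 60 mm wide, 190 mm tall, origin under its centre.
- mug: Blue mug, bystander, 76 mm wide with a handle at its +y, 80 mm tall, origin under its centre.
- chili_jar: Red-brown jar with yellow cap, bystander, 68 mm wide, 85 mm tall, origin under its centre.
- steel_bowl: Small steel bowl, bystander, 100 mm wide, 50 mm tall, origin under its centre.
- spatula: Spatula lying on the table, bystander, 240 mm long along its x, origin under its middle.
- tea_tin: Green tin, bystander, 76 mm wide, 120 mm tall, origin under its centre.
Mind the look-alikes: they are no part of the job. What is shaped like the cassette but pink or purple is not meant.

How it is judged:
On the way, in this order (a step that is already met when the one before it is completed fails the run):
1. the pin is latched out (pulled more than 25 mm, turned more than 0.6 rad) and stays so with the fingers off the knob, the cassette still in its pocket (value of joint plunger above 0.025 m and (value of joint twist above 0.6 rad or value of joint twist below -0.6 rad) and contact force between the fingers and plunger below 0.1 N and z of cassette in the frame of machine below 0.065 m), for 0.3 s.
2. the cassette is lifted clear of the machine (z of cassette in the frame of machine above 0.11 m and value of joint plunger above 0.025 m), for 0.1 s.
At the end, for the whole second after the job is handed in: The pin is still latched out (more than 25 mm, turned more than 0.6 rad either way); the cassette rests upright (within 0.12 rad) and flat on the tray's floor (underside within 11 mm of the tray's underside), its centre within 50 mm of the tray's centre in the tray's x and y, released and still (value of joint plunger above 0.025 m and (value of joint twist above 0.6 rad or value of joint twist below -0.6 rad) and x of cassette in the frame of tray between -0.05 and 0.05 m and y of cassette in the frame of tray between -0.05 and 0.05 m and z of cassette in the frame of tray below 0.011 m and angle between cassette's own z axis and vertical below 0.12 rad and linear speed of cassette below 0.02 m/s and angular speed of cassette below 0.1 rad/s); the robot touches nothing.
It fails at once if the cassette is dropped: it moves faster than 0.6 m/s with no finger on it (contact force between the fingers and cassette below 0.1 N and linear speed of cassette above 0.6 m/s).
It fails at once if one of the other things on the table is pushed more than 30 mm (distance of any of soy_bottle, mug, chili_jar, steel_bowl, spatula, tea_tin from where it was at the start of the episode above 0.03 m).
It fails at once if the bottle, mug, jar, bowl or tin is knocked over (angle between any of soy_bottle, mug, chili_jar, steel_bowl, tea_tin's own z axis and vertical above 0.5 rad).
It also fails if it takes over 64 s, if anything falls off the work surface, if the arm or the gripper's body presses on something with over 40 N, if the wrist force passes 120 N, or if a joint passes its speed limit or range.

### The arm

A 7-joint arm with a two-finger parallel gripper is mounted at the origin on the work surface. World frame = base frame: x ahead of the robot, y to its left, z up, the work surface at z = 0. Lengths are in m, angles in rad, forces in N, time in s.
With the tool pointing down it reaches from about 0.4 to 0.85 m from the base axis. Payload 10.4 kg.
Tool frame: the origin (TCP) lies at the very end of the fingers, on their centre line; the grasp point (between the pads) lies 19 mm behind it (manip.tcp_to_grasp is the z of the grasp point in the tool frame, in m); z points along the fingers, x is the direction in which the jaws open and shut, and the axes are right-handed (so a half turn about z gives the same grasp; the last joint's range is limited). The gripper opens to 85 mm and grips with 20 to 120 N. Pads are 22 mm wide; open, the fingers measure 114 mm over their backs; the gripper's body (76 mm by 85 mm) begins 54 mm behind the grasp point. The pads swing forward as they close: fully open they stand 13 mm farther back than shut.
Start: joints at [1.184, 0.332, -0.065, 1.46, 0.022, 1.35, -0.088], TCP at [0.222, -0.584, 0.231] pointing down, gripper open.
Joint ranges: [-2.6, 2.6], [-0.5, 2.12], [-1.47, 1.34], [0.16, 2.42], [-1.27, 4.41], [0.06, 2.06], [-2.6, 2.6]. Speed limits (rad/s): [2.22, 2.22, 2.79, 2.79, 3.14, 3.14, 3.14].

### API

Orientations are given as a unit quaternion [x, y, z, w].
In Python, from workcell import manip gives the robot as it stands.
- The arm moves only by the tool servo_tool, never from a script. Its argument "moves" is a list of rows, each an object with "travel": the shift along the tool's x, y, z in mm, a list of three; "dr": the turn, a rotation vector about the tool's x, y, z in degrees, a list of three. A call has 1 to 12 rows; each row shifts and turns the commanded pose from where the row before left it, along the tool's axes as they then stand; what a row does not reach is not made up. A row lasts 1/8 s, in which the tool goes at most 62.5 mm and 10.7 degrees, less where a joint would pass 70% of its speed; a pose out of reach is approached as far as the arm can. A call is refused whole if a number of a shift passes 62.5 or a number of a turn 10.7, either way. A call with a gripper value outside its range is refused whole. "claw" is the closure, from 0 (fully open) to 1 (shut), set as the call begins (left out, the last holds). The fingers move at their own pace and stop on an object; "squeeze" is the grip in N (left out, the last holds). Time passes only in rows, so rows that do not move let the fingers close. It gives the time, the measured TCP pose, the force and the opening at its end, in the units of the state.
- manip.get_obs(): the state, without advancing time (a new reading comes with each control period).
- manip.camera(name): name is "scene" or "top" or "wrist"; returns the picture (480x640x3 uint8, blue, green, red); there is no depth.
- manip.calibration(name): a dict with "intrinsics" (3x3 intrinsics, pixels), "view" (4x4, takes a point from world to camera coordinates). Camera axes: x right, y down, z forward; pixel columns grow to the right and rows downward; lengths in m; the calibration is good to about 2 mm. A picture is of the moment at which its call begins: read the wrist's pose just before it. calibration takes no time and is no camera call; for the wrist camera it gives the pose at the moment of the call.
- manip.hand_in(): hands the job in, once; it reports no verdict.
The state is a dict: "clock": time; "joint_pos": joint angles; "joint_velocities": joint speeds; "tau": joint torques, N m; "position": TCP position; "ee_rot": TCP orientation; "ft_force": force on the tool from outside, world axes, zero at the start; "torque": the same for the moment, N m; "grip_width": opening from 0.0 (shut) to 1.0 (fully open).
Only numpy, scipy, OpenCV 4.12 (cv2) and the standard library are available. Lean on these libraries where they do the work, as an engineer would, in place of code of your own. Each camera call takes 0.05 s, during which the arm holds its last target. There are 200 camera calls.

## Working session

There is one attempt and no reset: what is moved stays moved. The work goes in short steps, Python scripts to look and compute and a tool call to move; the robot and the scene stay as the last step left them, time stands still between calls to the robot, and variables do not carry over. Pictures are saved under pics/ and viewed, on a budget of 10 in all, crops included, one or two more only if the job needs it, and the job is handed in when it is done.

Besides the shell and the picture viewer there is one more tool, called after ">>>" as a command line: name --argument value ..., lists and objects as JSON in quotes. servo_tool: Moves the arm, as the interface text tells. Its arguments: {"type":"object","properties":{"moves":{"type":"array","items":{"type":"object","properties":{"travel":{"type":"array","items":{"type":"number"}},"dr":{"type":"array","items":{"type":"number"}}}}},"claw":{"type":"number"},"squeeze":{"type":"number"}},"required":["moves"]}

```bash
ls; mkdir -p pics
python3 - <<'E'
from workcell import manip
import cv2,numpy as np
o=manip.get_obs();print(o['clock'],o['position'],o['ee_rot'],manip.tcp_to_grasp)
for n in['scene','top']:
    cv2.imwrite(f'pics/{n}0.png',manip.camera(n));c=manip.calibration(n);print(n,np.round(c['intrinsics'],1).tolist(),np.round(c['view'],4).tolist())
E
```

```text
pics
0.0 [ 0.22223461 -0.58376458  0.23051227] [ 8.23350221e-01 -5.67533191e-01 -6.03675021e-04 -3.53607301e-04] -0.0187
scene [[482.2, 0.0, 327.5], [0.0, 482.2, 234.8], [0.0, 0.0, 1.0]] [[0.477, 0.8786, 0.0218, -0.2215], [0.5609, -0.2853, -0.7772, -0.225], [-0.6766, 0.383, -0.6289, 1.45], [0.0, 0.0, 0.0, 1.0]]
top [[532.0, 0.0, 311.3], [0.0, 532.0, 239.7], [0.0, 0.0, 1.0]] [[0.0987, -0.9951, -0.0033, -0.0869], [-0.9722, -0.0957, -0.2136, 0.5416], [0.2123, 0.0243, -0.9769, 1.2258], [0.0, 0.0, 0.0, 1.0]]
```

View pics/scene0.png

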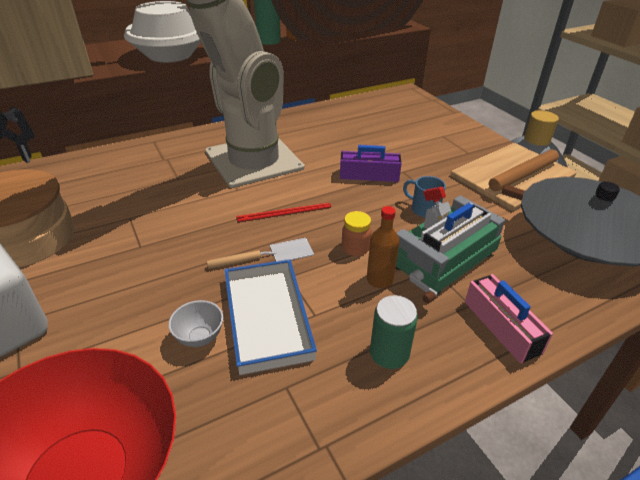

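View pics/top0.png

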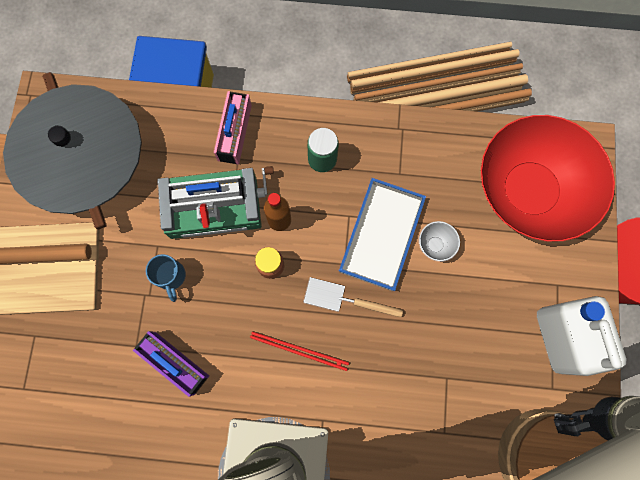

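Scene view: the machine is at (450,245), its red T-knob at (436,193) and its blue cassette handle at (460,216). In the top view the knob is at (204,215), the handle at (204,187) and the tray at (383,234).

Look-alikes, top view pixels:
- Cassette: pink at (232,120), purple at (165,362).
- Red: bottle cap (274,199), chopsticks (300,350), bowl (548,178).
- Blue: crate (170,60), jug cap (593,310), mug (165,270).

I choose the handle and knob inside the green machine.

```bash
cat > h.py <<'E'
from workcell import manip
import cv2,numpy as np
def ray(cal,uv):
    K,V=np.array(cal['intrinsics']),np.array(cal['view']);R,t=V[:3,:3],V[:3,3]
    d=R.T@np.linalg.solve(K,[uv[0],uv[1],1.]);return -R.T@t,d/np.linalg.norm(d)
def onz(cal,uv,z):
    c,d=ray(cal,uv);return c+d*(z-c[2])/d[2]
def tri(rs):
    A=sum(np.eye(3)-np.outer(d,d) for c,d in rs);b=sum((np.eye(3)-np.outer(d,d))@c for c,d in rs);return np.linalg.solve(A,b)
def mask(im,col,roi):
    h=cv2.cvtColor(im,cv2.COLOR_BGR2HSV);H,S,V=h[...,0].astype(int),h[...,1],h[...,2]
    m={'red':((H<6)|(H>174))&(S>170)&(V>90),'blue':(abs(H-110)<10)&(S>150)&(V>60),'white':(S<40)&(V>190)}[col].astype(np.uint8)
    r=np.zeros_like(m);x0,y0,x1,y1=roi;r[y0:y1,x0:x1]=1;m=m*r
    n,l,s,c=cv2.connectedComponentsWithStats(m);k=1+s[1:,4].argmax();return (l==k).astype(np.uint8),c[k],s[k]
E
python3 - <<'E'
from h import *
S,T=cv2.imread('pics/scene0.png'),cv2.imread('pics/top0.png')
cs,ct=manip.calibration('scene'),manip.calibration('top')
for col,rs,rt in[('red',(420,180,450,208),(190,200,215,230)),('blue',(440,200,478,232),(180,178,225,198))]:
    a,b=mask(S,col,rs),mask(T,col,rt);print(col,a[1],a[2],b[1],b[2],tri([ray(cs,a[1]),ray(ct,b[1])]))
    if col=='blue':
        r=cv2.minAreaRect(cv2.findNonZero(b[0]));P=[onz(ct,p,.149)[:2] for p in cv2.boxPoints(r)];print('handle corners',np.round(P,4).tolist())
        print('handle ctr',onz(ct,b[1],.147))
m,c,s=mask(T,'blue',(335,175,430,295));cn=max(cv2.findContours(m,0,2)[0],key=cv2.contourArea)
r=cv2.minAreaRect(cn);print('tray px',r);P=np.array([onz(ct,p,.028)[:2] for p in cv2.boxPoints(r)]);print(np.round(P,4).tolist(),P.mean(0),np.linalg.norm(P-np.roll(P,1,0),axis=1))
m,c,s=mask(T,'white',(335,175,430,295));print('white ctr',onz(ct,c,.005))
# others approx
for n,uv,z in[('bottle',(274,199),.19),('jar',(268,261),.085),('mug',(165,270),.08),('tin',(323,136),.12),('bowl',(440,242),.05),('spat',(353,298),.01),('crank',(267,172),.045)]:print(n,np.round(onz(ct,uv,z),3))
cr=T[150:250,140:300];cr2=S[170:300,380:520]
cv2.imwrite('pics/c1.png',np.hstack([cv2.resize(cr,(480,300)),cv2.resize(cr2,(320,300))]))
E
```

```text
red [434.50678733 193.67873303] [424 187  22  15 221] [203.61068702 215.64122137] [200 204   9  24 131] [0.55865713 0.21197579 0.15201355]
blue [458.4717608  214.78737542] [445 203  29  27 301] [202.53846154 186.94444444] [186 182  35  12 234] [0.62899302 0.22612114 0.13681346]
handle corners [[0.6271, 0.264], [0.643, 0.1881], [0.6232, 0.1834], [0.6074, 0.259]]
handle ctr [0.6270286  0.22516518 0.147     ]
tray px ((382.2863464355469, 233.76849365234375), (58.83525848388672, 99.0435791015625), 18.853158950805664)
[[0.4824, -0.1061], [0.7297, -0.1658], [0.6932, -0.3089], [0.4493, -0.2443]] [ 0.58864276 -0.20630047] [0.14210919 0.25438159 0.14766175 0.2523382 ]
white ctr [ 0.58817101 -0.21294294  0.005     ]
bottle [0.602 0.054 0.19 ]
jar [0.481 0.062 0.085]
mug [0.437 0.301 0.08 ]
tin [ 0.79  -0.038  0.12 ]
bowl [ 0.574 -0.344  0.05 ]
spat [ 0.423 -0.148  0.01 ]
crank [0.713 0.095 0.045]
```

View pics/c1.png

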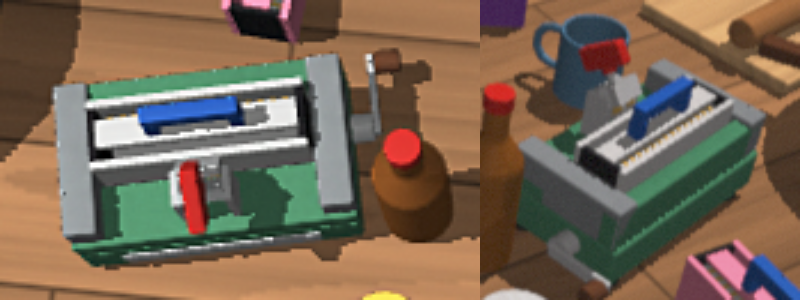

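The crop confirms it: the knob leans over the green machine's guide, the blue handle is on the silver cassette in the pocket, and the bottle stands close to the crank side. Triangulated positions agree with the drawing: 72 mm between knob and handle against 71 nominal, yaw about 11.6°. Next I'll plan the approach.

```bash
cat >> h.py <<'E'
from scipy.spatial.transform import Rotation as Ro, Slerp
yaw=np.radians(11.6); Mo=np.array([.6037,.2212,0]); RM=Ro.from_euler('z',yaw)
OUT=RM.apply([-.588,0,.809]); OUT/=np.linalg.norm(OUT); KN=np.array([.5587,.212,.1525])
zm=np.array([.588,0,-.809]);RK=RM*Ro.from_matrix(np.c_[[0,-1,0],np.cross(zm,[0,-1,0]),zm])
def cur():
    o=manip.get_obs();return np.array(o['position']),Ro.from_quat(o['ee_rot'])
def plan(wps,start=None,step=50,deg=10):
    p,R=start or cur()
    for q,Q in wps:
        Q=Q if Q is not None else R
        n=int(max(np.ceil(np.linalg.norm(q-p)*1e3/step),np.ceil((R.inv()*Q).magnitude()*57.3/deg),1))
        p0,R0=p,R;dr=(R0.inv()*Q).as_rotvec()/n
        for i in range(n):
            t=R.inv().apply(p0+(q-p0)*(i+1)/n-p)*1e3;t=np.round(t,1)
            d=np.round(np.degrees(dr),2);print(t.tolist(),d.tolist())
            p=p+R.apply(t/1e3);R=R*Ro.from_rotvec(np.radians(d))
        print('--',np.round(p,4))
def show():
    o=manip.get_obs();print(o['clock'],np.round(o['position'],4),np.round(o['ee_rot'],4),'F',np.round(o['ft_force'],1),'g',o['grip_width'],'j',np.round(o['joint_pos'],2))
E
python3 - <<'E'
from h import *
plan([(np.array([.48,-.35,.38]),None),(np.array([.55,0,.38]),None),(KN+.085*OUT,RK)])
E
```

```text
[-15.9, -40.5, -18.7] [0.0, 0.0, 0.0]
[-15.8, -40.5, -18.6] [0.0, 0.0, 0.0]
[-15.9, -40.5, -18.7] [0.0, 0.0, 0.0]
[-15.9, -40.5, -18.6] [0.0, 0.0, 0.0]
[-15.9, -40.5, -18.7] [0.0, 0.0, 0.0]
[-15.8, -40.5, -18.6] [0.0, 0.0, 0.0]
[-15.9, -40.6, -18.7] [0.0, 0.0, 0.0]
[-15.9, -40.5, -18.6] [0.0, 0.0, 0.0]
-- [ 0.48 -0.35  0.38]
[-37.8, -23.7, 0.0] [0.0, 0.0, 0.0]
[-37.7, -23.8, 0.1] [0.0, 0.0, 0.0]
[-37.8, -23.7, 0.0] [0.0, 0.0, 0.0]
[-37.8, -23.8, 0.1] [0.0, 0.0, 0.0]
[-37.8, -23.7, -0.0] [0.0, 0.0, 0.0]
[-37.7, -23.7, 0.0] [0.0, 0.0, 0.0]
[-37.8, -23.8, 0.1] [0.0, 0.0, 0.0]
[-37.8, -23.7, 0.0] [0.0, 0.0, 0.0]
-- [0.55 0.   0.38]
[-33.8, -5.7, 26.5] [5.99, 0.5, 1.49]
[-34.1, -2.1, 26.6] [5.99, 0.5, 1.49]
[-34.4, 1.7, 26.3] [5.99, 0.5, 1.49]
[-34.5, 5.2, 25.7] [5.99, 0.5, 1.49]
[-34.6, 8.8, 24.7] [5.99, 0.5, 1.49]
[-34.5, 12.1, 23.2] [5.99, 0.5, 1.49]
-- [0.5098 0.202  0.2213]
```

>>> servo_tool --moves '[{"travel": [-16,-40,-19]},{"travel": [-16,-40,-19]},{"travel": [-16,-41,-19]},{"travel": [-16,-41,-19]},{"travel": [-16,-41,-19]},{"travel": [-16,-41,-19]},{"travel": [-16,-41,-18]},{"travel": [-16,-41,-18]}]' --claw 0 --squeeze 60

```text
$.moves[0]: bad value
```

>>> servo_tool --moves '[{"travel": [-38,-24,0]},{"travel": [-38,-24,0]},{"travel": [-38,-24,0]},{"travel": [-38,-24,0]},{"travel": [-38,-24,0]},{"travel": [-38,-24,0]},{"travel": [-38,-24,0]},{"travel": [-38,-24,0]}]'

```text
$.moves[0]: bad value
```

Run:
```python
from h import *
show();plan([(KN+.085*OUT,RK)])
```

```text
0.1 [ 0.2223 -0.5838  0.2306] [ 8.234e-01 -5.675e-01 -5.000e-04 -3.000e-04] F [ 0.2 -0.3 -0.7] g 0.9970629430221236 j [ 1.18  0.33 -0.06  1.46  0.02  1.35 -0.09]
[-37.2, -32.3, 0.6] [2.11, 0.17, 0.52]
[-37.5, -31.8, 1.7] [2.11, 0.17, 0.52]
[-37.7, -31.5, 2.7] [2.11, 0.17, 0.52]
[-38.1, -31.0, 3.7] [2.11, 0.17, 0.52]
[-38.3, -30.4, 4.8] [2.11, 0.17, 0.52]
[-38.7, -30.0, 5.8] [2.11, 0.17, 0.52]
[-38.9, -29.3, 6.7] [2.11, 0.17, 0.52]
[-39.2, -28.8, 7.7] [2.11, 0.17, 0.52]
[-39.5, -28.0, 8.7] [2.11, 0.17, 0.52]
[-39.8, -27.4, 9.5] [2.11, 0.17, 0.52]
[-40.0, -26.7, 10.4] [2.11, 0.17, 0.52]
[-40.4, -25.9, 11.3] [2.11, 0.17, 0.52]
[-40.5, -25.1, 12.0] [2.11, 0.17, 0.52]
[-40.9, -24.2, 12.9] [2.11, 0.17, 0.52]
[-41.1, -23.4, 13.6] [2.11, 0.17, 0.52]
[-41.3, -22.5, 14.4] [2.11, 0.17, 0.52]
[-41.6, -21.6, 15.0] [2.11, 0.17, 0.52]
-- [0.5097 0.2019 0.2213]
```

Both fields are needed in every row.

>>> servo_tool --moves '[{"travel": [-16,-40,-19],"dr": [0,0,0]},{"travel": [-16,-40,-19],"dr": [0,0,0]},{"travel": [-16,-41,-19],"dr": [0,0,0]},{"travel": [-16,-41,-19],"dr": [0,0,0]},{"travel": [-16,-41,-19],"dr": [0,0,0]},{"travel": [-16,-41,-19],"dr": [0,0,0]},{"travel": [-16,-41,-18],"dr": [0,0,0]},{"travel": [-16,-41,-18],"dr": [0,0,0]}]' --claw 0 --squeeze 60

```text
clock: 1.1
position: [0.4823, -0.3474, 0.3816]
ee_rot: [0.823, -0.568, -0.0, 0.0]
ft_force: [1.0, -0.6, 0.1]
grip_width: 0.999
```

>>> servo_tool --moves '[{"travel": [-38,-24,0],"dr": [0,0,0]},{"travel": [-38,-24,0],"dr": [0,0,0]},{"travel": [-38,-24,0],"dr": [0,0,0]},{"travel": [-38,-24,0],"dr": [0,0,0]},{"travel": [-38,-24,0],"dr": [0,0,0]},{"travel": [-38,-24,0],"dr": [0,0,0]},{"travel": [-38,-24,0],"dr": [0,0,0]},{"travel": [-38,-24,0],"dr": [0,0,0]}]'

```text
clock: 2.1
position: [0.5528, 0.0053, 0.381]
ee_rot: [0.823, -0.568, -0.0, 0.0]
ft_force: [0.9, -0.9, -0.1]
grip_width: 1.001
```

Run:
```python
from h import *
show();plan([(KN+.085*OUT,RK)])
```

```text
2.1 [0.5528 0.0053 0.381 ] [ 8.233e-01 -5.676e-01 -1.000e-04  2.000e-04] F [ 0.9 -0.9 -0.1] g 1.000738842906528 j [ 0.36  0.18 -0.53  1.36  0.09  1.62 -1.36]
[-33.2, -5.0, 26.6] [5.99, 0.48, 1.49]
[-33.5, -1.3, 26.7] [5.99, 0.48, 1.49]
[-33.7, 2.4, 26.3] [5.99, 0.48, 1.49]
[-33.8, 5.9, 25.7] [5.99, 0.48, 1.49]
[-33.8, 9.4, 24.5] [5.99, 0.48, 1.49]
[-33.7, 12.9, 23.1] [5.99, 0.48, 1.49]
-- [0.5097 0.2019 0.2212]
```

>>> servo_tool --moves '[{"travel": [-33,-5,27],"dr": [6,0.5,1.5]},{"travel": [-34,-1,27],"dr": [6,0.5,1.5]},{"travel": [-34,2,26],"dr": [6,0.5,1.5]},{"travel": [-34,6,26],"dr": [6,0.5,1.5]},{"travel": [-34,9,24],"dr": [6,0.5,1.5]},{"travel": [-34,13,23],"dr": [6,0.5,1.5]},{"travel": [0,0,0],"dr": [0,0,0]}]'

```text
clock: 2.98
position: [0.5065, 0.203, 0.218]
ee_rot: [0.738, -0.6, 0.196, -0.238]
ft_force: [0.7, -0.5, 0.1]
grip_width: 1.0
```

Run:
```python
from h import *
show();print(RK.as_quat());c=manip.calibration('wrist');im=manip.camera('wrist');cv2.imwrite('pics/w1.png',im)
V=np.array(c['view']);K=np.array(c['intrinsics'])
P=lambda p:(lambda q:(K@(q/q[2]))[:2])(V[:3,:3]@p+V[:3,3])
print('expected knob px',P(KN),'top',P(KN+.012*OUT))
m,ce,s=mask(im,'red',(0,0,640,480));print(ce,s,cv2.minAreaRect(cv2.findNonZero(m)))
```

```text
2.975 [0.5065 0.203  0.218 ] [ 0.7383 -0.6     0.1958 -0.2379] F [ 0.7 -0.5  0.1] g 0.9997706216230396 j [ 0.34 -0.26 -0.82  2.18 -0.    0.54 -1.89]
[ 0.73699401 -0.60107764  0.19536301 -0.23953871]
expected knob px [322.61345257 240.85466259] top [322.77510465 247.62885372]
[326.17412935 242.21166893] [ 314  195   25   95 2211] ((326.0, 242.0), (94.0, 24.0), 90.0)
```

View pics/w1.png

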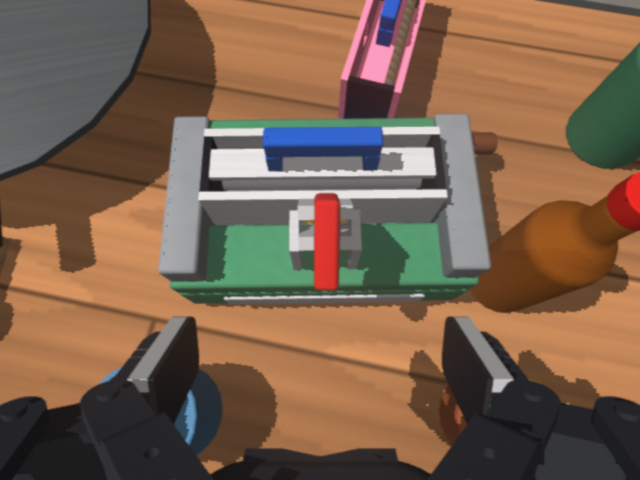

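The wrist view shows the knob at (326,242), parallel to the hand's centre plane and about 2 mm off toward tool +x. The gap between the fingers is clear.

```bash
sed -i 's/^def cur/KN=KN+RK.apply([.002,0,0])\ndef cur/' h.py
python3 - <<'E'
from h import *
p,R=cur();t=KN-.0187*OUT;print('drift (tool)',R.inv().apply(t-p)*1e3,np.degrees((R.inv()*RK).as_rotvec()))
E
```

```text
drift (tool) [  2.02768439  -1.89956935 103.53070595] [ 0.05188915 -0.12951486  0.12642117]
```

>>> servo_tool --moves '[{"travel": [2,-2,25],"dr": [0,0,0]},{"travel": [0,0,25],"dr": [0,0,0]},{"travel": [0,0,25],"dr": [0,0,0]},{"travel": [0,0,18],"dr": [0,0,0]},{"travel": [0,0,10],"dr": [0,0,0]},{"travel": [0,0,0],"dr": [0,0,0]}]'

```text
clock: 3.78
position: [0.5723, 0.2109, 0.1391]
ee_rot: [0.736, -0.602, 0.196, -0.239]
ft_force: [0.1, 0.7, 0.5]
grip_width: 1.0
```

>>> servo_tool --moves '[{"travel": [0,0,0],"dr": [0,0,0]},{"travel": [0,0,0],"dr": [0,0,0]},{"travel": [0,0,0],"dr": [0,0,0]},{"travel": [0,0,0],"dr": [0,0,0]},{"travel": [0,0,0],"dr": [0,0,0]},{"travel": [0,0,0],"dr": [0,0,0]},{"travel": [0,0,0],"dr": [0,0,0]},{"travel": [0,0,0],"dr": [0,0,0]}]' --claw 1 --squeeze 60

```text
clock: 4.78
position: [0.5711, 0.2128, 0.1397]
ee_rot: [0.737, -0.601, 0.196, -0.24]
ft_force: [-5.8, -1.3, 5.4]
grip_width: 0.155
```

Run:
```python
from h import *
show();p,R=cur();t=KN-.0187*OUT;print('left (tool)',R.inv().apply(t-p)*1e3);cv2.imwrite('pics/w2.png',np.hstack([cv2.resize(manip.camera('wrist'),(400,300)),cv2.resize(manip.camera('scene')[140:300,340:553],(400,300))]))
```

```text
4.775 [0.5711 0.2128 0.1397] [ 0.7367 -0.601   0.1965 -0.2398] F [-5.8 -1.3  5.4] g 0.15456020316479144 j [ 0.48  0.12 -1.04  2.13  0.75  0.44 -2.5 ]
left (tool) [0.27873545 2.3835076  1.10066754]
```

View pics/w2.png

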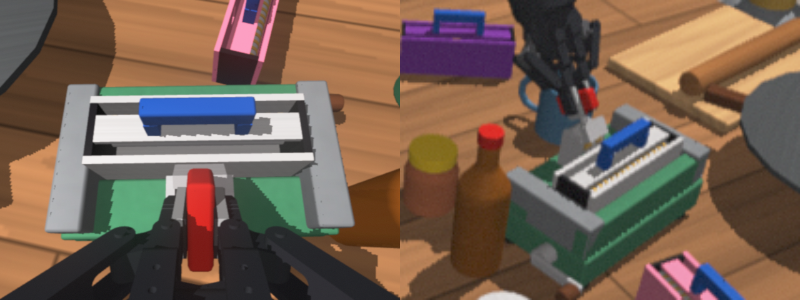

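Knob gripped: 13 mm opening, and in the wrist view the bar is centred between the pads. Now I pull it out.

>>> servo_tool --moves '[{"travel": [0,0,-8],"dr": [0,0,0]},{"travel": [0,0,-8],"dr": [0,0,0]},{"travel": [0,0,-8],"dr": [0,0,0]},{"travel": [0,0,-6],"dr": [0,0,0]},{"travel": [0,0,-3],"dr": [0,0,0]},{"travel": [0,0,0],"dr": [0,0,0]},{"travel": [0,0,0],"dr": [0,0,0]}]'

```text
clock: 5.75
position: [0.5522, 0.2085, 0.166]
ee_rot: [0.736, -0.601, 0.196, -0.24]
ft_force: [8.0, 3.0, -7.5]
grip_width: 0.155
```

Run:
```python
from h import *
show();p,R=cur();print('moved (out)',(p-[.5711,.2128,.1397])@OUT*1e3,'F out',np.array(manip.get_obs()['ft_force'])@OUT)
```

```text
5.75 [0.5522 0.2085 0.166 ] [ 0.7365 -0.6013  0.1964 -0.2399] F [ 8.   3.  -7.5] g 0.15497347237693937 j [ 0.58 -0.01 -1.1   2.15  0.44  0.43 -2.24]
moved (out) 32.662334574573215 F out -11.023661449920905
```

Pulled 32.7 mm with 11 N of spring force, as expected. Now the quarter turn (negative about tool z).

>>> servo_tool --moves '[{"travel": [0,0,0],"dr": [0,0,-10]},{"travel": [0,0,0],"dr": [0,0,-10]},{"travel": [0,0,0],"dr": [0,0,-10]},{"travel": [0,0,0],"dr": [0,0,-10]},{"travel": [0,0,0],"dr": [0,0,-10]},{"travel": [0,0,0],"dr": [0,0,-10]},{"travel": [0,0,0],"dr": [0,0,-10]},{"travel": [0,0,0],"dr": [0,0,-10]},{"travel": [0,0,0],"dr": [0,0,-8]},{"travel": [0,0,0],"dr": [0,0,0]}]'

```text
clock: 7.0
position: [0.5513, 0.2097, 0.1653]
ee_rot: [0.947, 0.081, 0.307, -0.037]
ft_force: [4.7, 6.1, -9.2]
grip_width: 0.156
```

Run:
```python
from h import *
show();p,R=cur();print('moved (out)',(p-[.5711,.2128,.1397])@OUT*1e3,'turn',np.degrees((RK.inv()*R).as_rotvec()),manip.get_obs()['torque'])
```

```text
7.0 [0.5513 0.2097 0.1653] [ 0.9474  0.0809  0.3073 -0.0365] F [ 4.7  6.1 -9.2] g 0.15550686098173122 j [ 0.54 -0.01 -1.07  2.15  0.44  0.43 -0.71]
moved (out) 32.50301104864012 turn [ 6.50057858e-02  1.01300458e-02 -8.81507595e+01] [1.18781367 0.77901914 0.91749088]
```

>>> servo_tool --moves '[{"travel": [0,0,2.5],"dr": [0,0,0]},{"travel": [0,0,2],"dr": [0,0,0]},{"travel": [0,0,0],"dr": [0,0,0]},{"travel": [0,0,0],"dr": [0,0,0]}]'

```text
clock: 7.5
position: [0.5539, 0.2103, 0.1618]
ee_rot: [0.948, 0.08, 0.307, -0.037]
ft_force: [0.6, 5.2, -6.0]
grip_width: 0.153
```

>>> servo_tool --moves '[{"travel": [0,0,0],"dr": [0,0,0]},{"travel": [0,0,0],"dr": [0,0,0]},{"travel": [0,0,0],"dr": [0,0,0]},{"travel": [0,0,0],"dr": [0,0,0]}]' --claw 0.6

```text
clock: 8.0
position: [0.5548, 0.2086, 0.1624]
ee_rot: [0.948, 0.079, 0.308, -0.036]
ft_force: [-0.2, -0.1, -1.1]
grip_width: 0.402
```

>>> servo_tool --moves '[{"travel": [0,0,-10],"dr": [0,0,0]},{"travel": [0,0,-25],"dr": [0,0,0]},{"travel": [0,0,-35],"dr": [0,0,0]},{"travel": [0,0,-30],"dr": [0,0,0]},{"travel": [0,0,0],"dr": [0,0,0]}]'

```text
clock: 8.62
position: [0.4972, 0.1976, 0.2454]
ee_rot: [0.947, 0.079, 0.31, -0.036]
ft_force: [-0.8, 0.0, -0.7]
grip_width: 0.401
```

Run:
```python
from h import *
show()
S,T,W=[manip.camera(n) for n in('scene','top','wrist')]
cs,ct=manip.calibration('scene'),manip.calibration('top')
try:
    a,b=mask(S,'red',(400,160,460,215)),mask(T,'red',(180,195,230,240));k=tri([ray(cs,a[1]),ray(ct,b[1])]);print(a[1:],b[1:],k,'out mm',(k-KN)@OUT*1e3)
except Exception as e:print(e)
cv2.imwrite('pics/w3.png',np.hstack([cv2.resize(W,(400,300)),cv2.resize(S[140:300,340:553],(400,300))]))
```

```text
8.625 [0.4972 0.1976 0.2454] [ 0.9469  0.0794  0.3097 -0.0356] F [-0.8  0.  -0.7] g 0.40122598484231375 j [ 0.38 -0.35 -0.82  2.17 -0.15  0.6  -0.22]
(array([430.01746725, 181.78165939]), array([420, 173,  21,  18, 229], dtype=int32)) (array([203.5       , 219.44303797]), array([191, 215,  23,  10, 158], dtype=int32)) [0.54431996 0.20554747 0.17634781] out mm 28.335362864991737
```

View pics/w3.png

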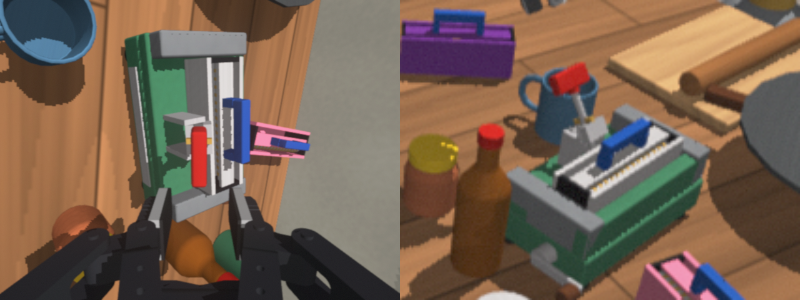

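Latched: the knob triangulates 28.3 mm out with its bar now crosswise, and the fingers are off it. The cassette is still in its pocket. Next I go above the blue handle.

```bash
cat >> h.py <<'E'
RG=RM*Ro.from_matrix(np.c_[[1,0,0],[0,-1,0],[0,0,-1.]]); HG=np.array([.6285,.2255,.141])
E
python3 - <<'E'
from h import *
plan([(np.array([.52,.2025,.30]),RG),(np.array([.6285,.2255,.26]),RG)])
E
```

```text
[13.3, -0.6, -8.2] [-0.13, -9.01, -0.5]
[11.8, -0.5, -10.2] [-0.13, -9.01, -0.5]
[10.1, -0.4, -11.9] [-0.13, -9.01, -0.5]
[8.1, -0.2, -13.4] [-0.13, -9.01, -0.5]
-- [0.52   0.2025 0.3   ]
[37.0, -0.2, 13.3] [-0.0, 0.0, 0.0]
[36.9, -0.3, 13.4] [-0.0, 0.0, 0.0]
[37.0, -0.2, 13.3] [-0.0, 0.0, 0.0]
-- [0.6285 0.2255 0.26  ]
```

>>> servo_tool --moves '[{"travel": [13,-0.5,-8],"dr": [0,-9,-0.5]},{"travel": [12,-0.5,-10],"dr": [0,-9,-0.5]},{"travel": [10,-0.5,-12],"dr": [0,-9,-0.5]},{"travel": [8,0,-13],"dr": [-0.5,-9,-0.5]},{"travel": [37,0,13],"dr": [0,0,0]},{"travel": [37,0,13],"dr": [0,0,0]},{"travel": [37,0,13],"dr": [0,0,0]},{"travel": [0,0,0],"dr": [0,0,0]},{"travel": [0,0,0],"dr": [0,0,0]}]'

```text
clock: 9.9
position: [0.6286, 0.2249, 0.2603]
ee_rot: [0.995, 0.102, -0.0, -0.001]
ft_force: [-0.3, 0.1, 0.5]
grip_width: 0.402
```

Run:
```python
from h import *
show();c=manip.calibration('wrist');p,R=cur();im=manip.camera('wrist');cv2.imwrite('pics/w4.png',im)
m,ce,s=mask(im,'blue',(150,100,500,400));r=cv2.minAreaRect(cv2.findNonZero(m));print(ce,s,r)
B=np.array([onz(c,q,.149) for q in cv2.boxPoints(r)]);print(np.round(B,4).tolist(),B.mean(0))
print('to handle (tool mm)',R.inv().apply(HG+[0,0,-.0187]-p)*1e3,np.degrees((R.inv()*RG).as_rotvec()))
```

```text
9.9 [0.6286 0.2249 0.2603] [ 9.948e-01  1.021e-01 -1.000e-04 -7.000e-04] F [-0.3  0.1  0.5] g 0.4016595157262029 j [ 0.17  0.56 -0.89  1.25  0.42  1.52 -0.46]
[321.38376709 227.80149978] [ 311  169   21  119 2267] ((321.4729309082031, 227.98260498046875), (118.28469848632812, 19.479036331176758), 88.97696685791016)
[[0.6138, 0.2648, 0.149], [0.6252, 0.2673, 0.149], [0.6427, 0.1923, 0.149], [0.6303, 0.1895, 0.149]] [0.62800407 0.22848595 0.149     ]
to handle (tool mm) [ 8.34154829e-02 -4.46615401e-01  1.37981568e+02] [-0.0758678   0.00232136  0.11919608]
```

View pics/w4.png

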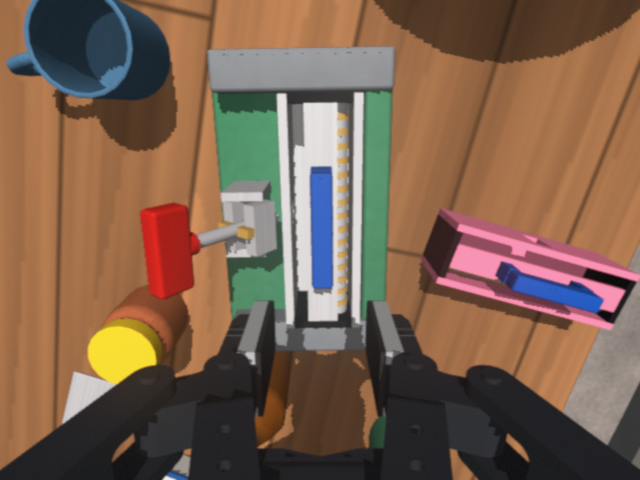

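The handle is at (321,228), centred between the fingers and square to them. The knob is well clear to the left at (168,250). Descending to grip.

>>> servo_tool --moves '[{"travel": [0,-2,30],"dr": [0,0,0]},{"travel": [0,0,30],"dr": [0,0,0]},{"travel": [0,0,30],"dr": [0,0,0]},{"travel": [0,0,25],"dr": [0,0,0]},{"travel": [0,0,15],"dr": [0,0,0]},{"travel": [0,0,8],"dr": [0,0,0]},{"travel": [0,0,0],"dr": [0,0,0]}]'

```text
clock: 10.82
position: [0.6286, 0.2268, 0.1237]
ee_rot: [0.995, 0.102, 0.001, -0.0]
ft_force: [-0.5, 0.3, 0.1]
grip_width: 0.4
```

>>> servo_tool --moves '[{"travel": [0,0,0],"dr": [0,0,0]},{"travel": [0,0,0],"dr": [0,0,0]},{"travel": [0,0,0],"dr": [0,0,0]},{"travel": [0,0,0],"dr": [0,0,0]},{"travel": [0,0,0],"dr": [0,0,0]},{"travel": [0,0,0],"dr": [0,0,0]}]' --claw 1 --squeeze 80

```text
clock: 11.58
position: [0.6293, 0.2271, 0.1246]
ee_rot: [0.995, 0.102, 0.002, -0.0]
ft_force: [0.6, -0.2, 6.6]
grip_width: 0.147
```

>>> servo_tool --moves '[{"travel": [0,0,-4],"dr": [0,0,0]},{"travel": [0,0,-8],"dr": [0,0,0]},{"travel": [0,0,-10],"dr": [0,0,0]},{"travel": [0,0,-10],"dr": [0,0,0]},{"travel": [0,0,0],"dr": [0,0,0]}]'

```text
clock: 12.2
position: [0.6289, 0.2271, 0.1566]
ee_rot: [0.995, 0.102, 0.002, -0.0]
ft_force: [0.5, 0.3, -6.3]
grip_width: 0.15
```

Lifting freely, about 0.65 kg. Lift on and plan the carry.

>>> servo_tool --moves '[{"travel": [0,0,-20],"dr": [0,0,0]},{"travel": [0,0,-30],"dr": [0,0,0]},{"travel": [0,0,-35],"dr": [0,0,0]},{"travel": [0,0,-35],"dr": [0,0,0]},{"travel": [0,0,-25],"dr": [0,0,0]},{"travel": [0,0,-12],"dr": [0,0,0]},{"travel": [0,0,0],"dr": [0,0,0]}]'

```text
clock: 13.08
position: [0.6283, 0.227, 0.3131]
ee_rot: [0.995, 0.102, 0.001, -0.0]
ft_force: [0.2, 0.1, -6.9]
grip_width: 0.147
```

Run:
```python
from h import *
show();RT=Ro.from_euler('z',75.8-11.6,degrees=True)*RG
plan([(np.array([.5885,-.209,.31]),RT)],step=30)
```

```text
13.075 [0.6283 0.227  0.3131] [ 9.948e-01  1.023e-01  1.300e-03 -3.000e-04] F [ 0.2  0.1 -6.9] g 0.14710762811127925 j [ 0.14  0.54 -0.89  1.16  0.41  1.62 -0.45]
[-8.5, 27.9, 0.2] [0.0, -0.01, -4.27]
[-10.6, 27.2, 0.2] [0.0, -0.01, -4.27]
[-12.5, 26.4, 0.1] [0.0, -0.01, -4.27]
[-14.5, 25.3, 0.2] [0.0, -0.01, -4.27]
[-16.4, 24.2, 0.2] [0.0, -0.01, -4.27]
[-18.1, 22.9, 0.2] [0.0, -0.01, -4.27]
[-19.7, 21.5, 0.2] [0.0, -0.01, -4.27]
[-21.3, 20.0, 0.2] [0.0, -0.01, -4.27]
[-22.7, 18.3, 0.2] [0.0, -0.01, -4.27]
[-24.1, 16.6, 0.2] [0.0, -0.01, -4.27]
[-25.1, 14.7, 0.2] [0.0, -0.01, -4.27]
[-26.3, 12.8, 0.2] [0.0, -0.01, -4.27]
[-27.1, 10.9, 0.2] [0.0, -0.01, -4.27]
[-27.8, 8.8, 0.2] [0.0, -0.01, -4.27]
[-28.4, 6.7, 0.3] [0.0, -0.01, -4.27]
-- [ 0.5885 -0.209   0.31  ]
```

>>> servo_tool --moves '[{"travel": [-8.5,28,0],"dr": [0,0,-4.3]},{"travel": [-10.5,27,0],"dr": [0,0,-4.3]},{"travel": [-12.5,26.5,0],"dr": [0,0,-4.3]},{"travel": [-14.5,25.5,0],"dr": [0,0,-4.3]},{"travel": [-16.5,24,0],"dr": [0,0,-4.3]},{"travel": [-18,23,0],"dr": [0,0,-4.3]},{"travel": [-19.5,21.5,0],"dr": [0,0,-4.3]},{"travel": [-21.5,20,0],"dr": [0,0,-4.3]}]'

```text
clock: 14.08
position: [0.6069, -0.0071, 0.3109]
ee_rot: [0.92, 0.393, -0.0, -0.0]
ft_force: [0.2, 1.4, -6.6]
grip_width: 0.146
```

>>> servo_tool --moves '[{"travel": [-22.5,18.5,0],"dr": [0,0,-4.3]},{"travel": [-24,16.5,0],"dr": [0,0,-4.3]},{"travel": [-25,14.5,0],"dr": [0,0,-4.3]},{"travel": [-26.5,13,0],"dr": [0,0,-4.3]},{"travel": [-27,11,0],"dr": [0,0,-4.2]},{"travel": [-28,9,0],"dr": [0,0,-4]},{"travel": [-28,7,0],"dr": [0,0,-4]},{"travel": [0,0,0],"dr": [0,0,0]},{"travel": [0,0,0],"dr": [0,0,0]}]'

```text
clock: 15.2
position: [0.5904, -0.2089, 0.3112]
ee_rot: [0.791, 0.612, 0.001, -0.0]
ft_force: [0.5, 0.2, -7.3]
grip_width: 0.146
```

Run:
```python
from h import *
show();p,R=cur();RT=Ro.from_euler('z',75.8-11.6,degrees=True)*RG
print('err tool mm',R.inv().apply(np.array([.5885,-.209,.0723])-p)*1e3,np.degrees((R.inv()*RT).as_rotvec()))
T=manip.camera('top');W=manip.camera('wrist');cv2.imwrite('pics/w5.png',np.hstack([cv2.resize(W,(400,300)),cv2.resize(T[140:340,290:557],(400,300))]))
```

```text
15.2 [ 0.5904 -0.2089  0.3112] [ 7.906e-01  6.124e-01  5.000e-04 -4.000e-04] F [ 0.5  0.2 -7.3] g 0.1458638659013409 j [ 0.98  0.49 -1.05  1.28  0.42  1.59  1.31]
err tool mm [ -0.95723448  -1.8437702  238.94715092] [-0.00093117 -0.08040161 -0.2752309 ]
```

View pics/w5.png

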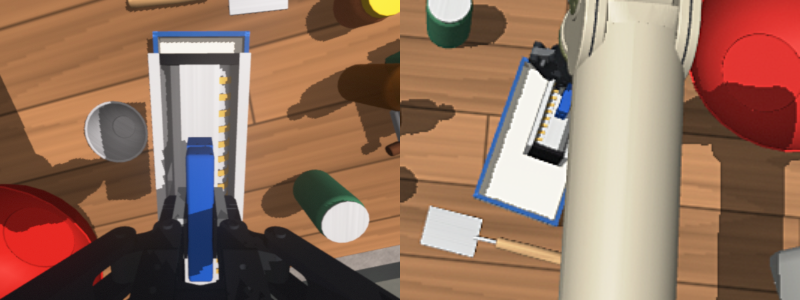

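Both views show the cassette's long axis along the tray, centred over it, and the bowl and tin clear. Lowering.

>>> servo_tool --moves '[{"travel": [-1,-2,20],"dr": [0,0,0]},{"travel": [0,0,30],"dr": [0,0,0]},{"travel": [0,0,35],"dr": [0,0,0]},{"travel": [0,0,35],"dr": [0,0,0]},{"travel": [0,0,35],"dr": [0,0,0]},{"travel": [0,0,30],"dr": [0,0,0]},{"travel": [0,0,22],"dr": [0,0,0]},{"travel": [0,0,14],"dr": [0,0,0]},{"travel": [0,0,6],"dr": [0,0,0]},{"travel": [0,0,0],"dr": [0,0,0]},{"travel": [0,0,0],"dr": [0,0,0]}]'

```text
clock: 16.68
position: [0.5895, -0.2098, 0.0861]
ee_rot: [0.791, 0.612, 0.001, 0.001]
ft_force: [-0.4, -0.3, -6.3]
grip_width: 0.145
```

>>> servo_tool --moves '[{"travel": [0,0,2],"dr": [0,0,0]},{"travel": [0,0,2],"dr": [0,0,0]},{"travel": [0,0,2],"dr": [0,0,0]},{"travel": [0,0,2],"dr": [0,0,0]},{"travel": [0,0,0],"dr": [0,0,0]},{"travel": [0,0,0],"dr": [0,0,0]}]'

```text
clock: 17.42
position: [0.589, -0.2097, 0.0772]
ee_rot: [0.791, 0.612, 0.001, 0.0]
ft_force: [-0.3, 0.3, -6.9]
grip_width: 0.143
```

>>> servo_tool --moves '[{"travel": [0,0,1],"dr": [0,0,0]},{"travel": [0,0,1],"dr": [0,0,0]},{"travel": [0,0,1],"dr": [0,0,0]},{"travel": [0,0,0],"dr": [0,0,0]},{"travel": [0,0,0],"dr": [0,0,0]}]'

```text
clock: 18.05
position: [0.5889, -0.2099, 0.0746]
ee_rot: [0.791, 0.612, 0.001, 0.001]
ft_force: [-5.0, -1.0, 2.0]
grip_width: 0.151
```

It has touched down: the weight is off and there is a light push. Releasing.

>>> servo_tool --moves '[{"travel": [0,0,0],"dr": [0,0,0]},{"travel": [0,0,0],"dr": [0,0,0]},{"travel": [0,0,0],"dr": [0,0,0]},{"travel": [0,0,0],"dr": [0,0,0]},{"travel": [0,0,0],"dr": [0,0,0]}]' --claw 0.6

```text
clock: 18.68
position: [0.589, -0.2097, 0.0742]
ee_rot: [0.791, 0.612, 0.001, 0.0]
ft_force: [0.3, 0.5, -0.0]
grip_width: 0.402
```

>>> servo_tool --moves '[{"travel": [0,0,-8],"dr": [0,0,0]},{"travel": [0,0,-20],"dr": [0,0,0]},{"travel": [0,0,-40],"dr": [0,0,0]},{"travel": [0,0,-50],"dr": [0,0,0]},{"travel": [0,0,-50],"dr": [0,0,0]},{"travel": [0,0,-40],"dr": [0,0,0]},{"travel": [0,0,-20],"dr": [0,0,0]},{"travel": [0,0,0],"dr": [0,0,0]},{"travel": [0,0,0],"dr": [0,0,0]}]'

```text
clock: 19.8
position: [0.5881, -0.2098, 0.3008]
ee_rot: [0.791, 0.612, 0.0, -0.0]
ft_force: [-0.2, -0.6, -0.9]
grip_width: 0.402
```

Run:
```python
from h import *
show();S,T,W=[manip.camera(n) for n in('scene','top','wrist')]
cs,ct=manip.calibration('scene'),manip.calibration('top')
a,b=mask(S,'red',(400,160,460,215)),mask(T,'red',(180,195,230,240));k=tri([ray(cs,a[1]),ray(ct,b[1])]);print('knob out mm',(k-KN)@OUT*1e3)
cv2.imwrite('pics/w6.png',np.hstack([cv2.resize(W,(400,300)),cv2.resize(S[140:380,180:500],(400,300))]))
```

```text
19.8 [ 0.5881 -0.2098  0.3008] [ 7.905e-01  6.125e-01  2.000e-04 -4.000e-04] F [-0.2 -0.6 -0.9] g 0.40168164627007447 j [ 0.99  0.49 -1.05  1.31  0.42  1.57  1.32]
knob out mm 27.754156366031527
```

View pics/w6.png

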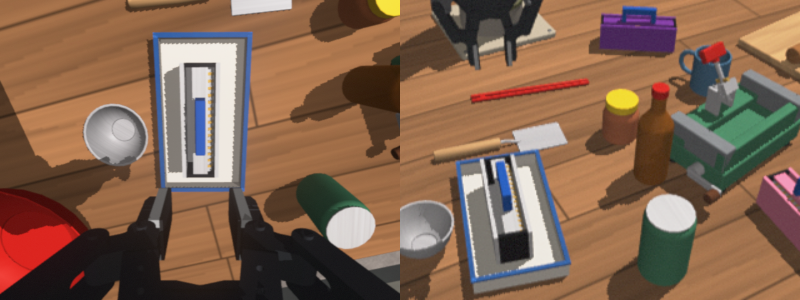

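The cassette stands flat and upright in the tray at left-panel pixel (200,120), with the tray centre at (202,112). The pin is still out, and the bystanders are where they were.

```bash
python3 -c "
from workcell import manip;print(manip.hand_in())"
```

```text
the job is handed in; nothing more can be done
None
```

The job is done and handed in at about 20 s on the robot's clock, out of 64 s; the hand-in gave no verdict.

- **Pin:** I pulled the red knob out about 32.5 mm, gave it a quarter turn (88°, anticlockwise) and let go. It stayed latched, measured from the pictures at 28.3 mm out after release and 27.8 mm at the end.
- **Cassette:** I lifted it by the blue handle straight out (about 0.65 kg) and set it down gently in the tray. There was a push of a few newtons at touchdown, including about 5 N sideways, which vanished on release.
- **Last look:** the cassette sits upright and flat, near the tray's centre with its length along the tray. The gripper is clear at about 0.30 m height with no contact force. I saw no bystander moved or tipped; I checked this by eye in the pictures.

No check failed. The two estimates of the tray's centre differed by about 7 mm, well inside the 50 mm tolerance.

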